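# Lock the blade clamp with the T-bolt

### The arm

A 6-joint arm with a two-finger parallel gripper is mounted at the origin on the work surface. World frame = base frame: x ahead of the robot, y to its left, z up, the work surface at z = 0. Lengths are in m, angles in rad, forces in N, time in s.
With the tool pointing down it reaches from about 0.375 to 0.9 m from the base axis. Payload 3.1 kg.
Tool frame: the origin (TCP) lies on the centre line of the jaws, within the pads' length; the fingertips stand ahead of it and the grasp point (between the pads) lies 3 mm ahead of it (robot.tip_reach is the z of the fingertips in the tool frame, in m); z points along the fingers, y is the line along which they close (so a half turn about z gives the same grasp; the last joint's range is limited). The gripper opens to 87 mm and grips with 3 to 60 N. Pads are 19 mm wide; open, the fingers measure 117 mm over their backs; the gripper's body (75 mm by 190 mm) begins 51 mm behind the grasp point.
Start: joints at [1.048, 0.527, 1.433, -0, 1.181, -0.178], TCP at [0.211, 0.588, 0.245] pointing down, gripper open.
Joint ranges: [-3.08, 3.08], [-0.75, 2.2], [0.22, 2.44], [-1.43, 4.57], [0, 2.65], [-2.85, 2.85]. Speed limits (rad/s): [2.79, 2.79, 3.14, 3.14, 3.14, 3.14].

### API

Orientations are given as a unit quaternion [x, y, z, w].
In Python, from rig import sensors, eyes, ticket, robot gives the robot as it stands.
- The arm moves only by the tool drive_tool, never from a script. Its argument "deltas" is a list that holds one entry, the list of rows, each a list of 6 numbers: the shift along the tool's x, y, z in mm, then the turn, a rotation vector about the tool's x, y, z in rad. A call has 1 to 8 rows; each row shifts and turns the commanded pose from where the row before left it, along the tool's axes as they then stand; what a row does not reach is not made up. A row lasts 1/12 s, in which the tool goes at most 41.7 mm and 7.16 degrees, less where a joint would pass 70% of its speed; a pose out of reach is approached as far as the arm can. A call is refused whole if a number of a shift passes 41.7 or a number of a turn 0.125, either way. A call with a gripper value outside its range is refused whole. "gripper" is the opening in per cent of the stroke, from 0 (shut) to 100 (fully open), set as the call begins (left out, the last holds). The fingers move at their own pace and stop on an object; "squeeze" is the grip in N (left out, the last holds). Time passes only in rows, so rows that do not move let the fingers close. It gives the time, the measured TCP pose, the force, the opening and the grip force at its end, in the units of the state.
- sensors.get_obs(): the state, without advancing time (a new reading comes with each control period).
- eyes.camera(name): name is "side" or "top" or "wrist"; returns a dict with "img" (480x640x3 uint8, red, green, blue), "fov_y" (degrees; the focal length in pixels is half the picture's height over the tangent of half this angle, whatever the lens; pixels are square), "cx", "cy" (the principal point, pixels), "xyz" and "attitude" of the camera in the world; the wrist camera has in their place "hand_eye" (4x4, takes a point from camera to tool coordinates, whose origin is the TCP and whose axes are the flange's). Camera axes: x right, y up, looking along -z (the intrinsics and any distortion apply to the point x, -y, -z); pixel columns grow to the right and rows downward; lengths in m; the calibration is good to about 2 mm. A picture is of the moment at which its call begins: read the wrist's pose just before it. There is no depth.
- ticket.hand_in(): hands the job in; it is judged then, once.
The state is a dict: "time": time; "q": joint angles; "joint_velocities": joint speeds; "joint_torque": joint torques, N m; "position": TCP position; "tool_rot": TCP orientation; "ft_force": force on the tool from outside, world axes, zero at the start; "moment": the same for the moment, N m; "grip_width": finger opening in m; "grip_force": force on a finger pad.
Only numpy, scipy, OpenCV 4.12 (cv2) and the standard library are available. Lean on these libraries where they do the work, as an engineer would, in place of code of your own. Each camera call takes 0.05 s, during which the arm holds its last target. There are 200 camera calls.

### The job

Take the T-bolt, the one with the flat bar grip, out of the wooden stand, pass its T-head down through the slot of the clamp strap on the anvil block until its collar sits on the strap, then turn it a quarter turn (either way) so that the bar stands square across the slot and the head is locked underneath. Let go of it, and leave the two round-headed pins in their places in the stand.

Things in the scene. Friction and masses are not known exactly. Their poses are not given: they have to be found in the camera images.
- tbolt: Upright steel T-bolt, 300 g, in any pocket of the stand. Origin: centre of the underside of its collar (diameter 48, z 0 to 6). Above, a neck of diameter 14 and the flat bar grip: 46 mm along x, 14 along y, z 18 to 50. Below, a shaft of diameter 14 and the T-head: 44 mm along x, 12 along y, z -44 to -32, parallel to the bar. z up.
- slot (a point): Centre of the slot's mouth on top of the clamp strap (120 x 64 mm) on the steel anvil block (140 x 140 mm); all fixed, mouth 90 mm above the bench. Slot 58 mm along x, 24 along y, 24 deep, then a hollow 116 x 116 mm, 66 high. With the collar on the strap the T-head is 8 mm below the slot's underside and turns freely, with no stop. z up.
- stand: Fixed wooden stand, 100 mm along x, 270 along y, 55 high, with three through pockets, 58 mm along x and 24 along y, at y = -85, 0 and 85. T-bolt and pins hang in them, their collars resting loosely on the top. Origin: centre of the underside. z up.
- disc_pin: Bystander: straight steel pin of diameter 14 with the same collar, a round disc knob (diameter 34, z 22 to 42) on top and no T-head; in another pocket. Origin: centre of the collar's underside.
- ball_pin: Bystander: straight steel pin of diameter 14 with the same collar, a ball knob (diameter 32, centre at z 36) on top and no T-head; in another pocket. Origin: centre of the collar's underside.

How it is judged:
By the outcome, as a careful person would: the job done as asked, in the order asked, and still so for the second after the job is handed in, with the robot touching nothing.
It also fails if it takes over 42 s, if anything falls off the work surface, if the arm or the gripper's body presses on something with over 40 N, if the wrist force passes 120 N, or if a joint passes its speed limit or range.

## Working session

There is one attempt and no reset: what is moved stays moved. The work goes in short steps, Python scripts to look and compute and a tool call to move; the robot and the scene stay as the last step left them, time stands still between calls to the robot, and variables do not carry over. Pictures are saved under pics/ and viewed, at most 10 in all, crops included, and the job is handed in when it is done.

Besides the shell and the picture viewer there is one more tool, called by a JSON object that holds its "op" and its "data", one argument or row to a line. drive_tool: Moves the arm, as the interface text tells. Its arguments: {"type":"object","properties":{"deltas":{"type":"array"},"gripper":{"type":"number"},"squeeze":{"type":"number"}},"required":["deltas"]}

```bash
mkdir -p pics; ls; python3 - <<'E'
from rig import sensors, eyes, ticket, robot
import cv2,numpy as np,pickle
o=sensors.get_obs();print(o,robot.tip_reach)
d={}
for n in("top","side"):
    c=eyes.camera(n);d[n]=c;cv2.imwrite(f"pics/{n}0.png",c["img"][...,::-1]);print({k:v for k,v in c.items() if k!="img"})
pickle.dump(d,open("c0.pkl","wb"))
E
```

```text
pics
{'time': 0.0, 'q': array([ 1.04747537e+00,  5.28454038e-01,  1.43389901e+00, -3.65806596e-05,
        1.18136021e+00, -1.78496811e-01]), 'joint_velocities': array([ 0.00095898,  0.00057828,  0.00088964,  0.00044201,  0.00197843,
       -0.00113999]), 'joint_torque': array([-1.69538256e-03, -4.40046501e+01, -1.76589614e+01,  6.31876267e-02,
        5.82797604e-02, -1.48864947e-04]), 'position': array([0.2109056 , 0.58762139, 0.24358006]), 'tool_rot': array([ 1.71552200e-01,  9.85174461e-01, -1.00150098e-03, -3.48597255e-04]), 'ft_force': array([0.0847831 , 0.68375311, 0.71217463]), 'moment': array([0.00727031, 0.01037822, 0.01759496]), 'grip_force': 0.0, 'grip_width': 0.08684164608566616} 0.022
{'fov_y': 49.37898699158811, 'cx': 320.31126513027374, 'cy': 236.9377417862643, 'xyz': array([ 0.3762837 , -0.04166384,  1.02218708]), 'attitude': array([ 0.06441826, -0.04736512, -0.70028145,  0.70937488])}
{'fov_y': 51.55900556256936, 'cx': 319.7381238326328, 'cy': 239.96311003318635, 'xyz': array([ 0.37188517, -0.64416029,  0.67111494]), 'attitude': array([ 0.39627034, -0.04048015, -0.08516267,  0.91327898])}
```

View pics/top0.png

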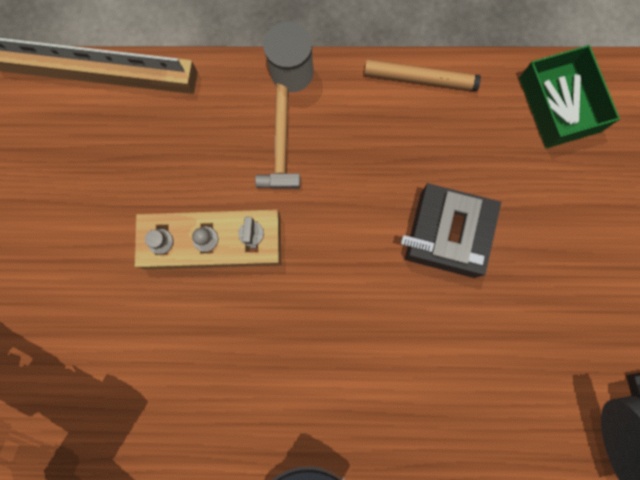

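View pics/side0.png

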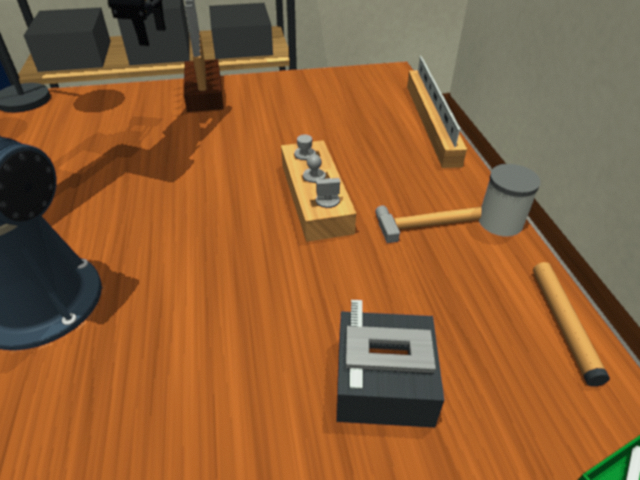

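The top view shows the T-bolt at about (250,233) in the stand's right pocket, the ball pin at (204,238), the disc pin at (158,240) and the slot at (457,227). The side view agrees.

```bash
cat > h.py <<'E'
import numpy as np
from scipy.spatial.transform import Rotation as R
def cam(c,o=None):
    f=240/np.tan(np.radians(c["fov_y"])/2)
    if "xyz" in c: return f,R.from_quat(c["attitude"]).as_matrix(),np.array(c["xyz"])
    T=np.eye(4);T[:3,:3]=R.from_quat(o["tool_rot"]).as_matrix();T[:3,3]=o["position"]
    T=T@np.array(c["hand_eye"]);return f,T[:3,:3],T[:3,3]
def px2w(c,uv,z,o=None):
    f,A,p=cam(c,o);uv=np.atleast_2d(uv).astype(float)
    d=np.c_[(uv[:,0]-c["cx"])/f,-(uv[:,1]-c["cy"])/f,-np.ones(len(uv))]@A.T
    return p+d*((z-p[2])/d[:,2])[:,None]
def w2px(c,X,o=None):
    f,A,p=cam(c,o);v=(np.atleast_2d(X)-p)@A
    return np.c_[c["cx"]-f*v[:,0]/v[:,2],c["cy"]+f*v[:,1]/v[:,2]]
E
python3 - <<'E'
import pickle,cv2
from h import *
d=pickle.load(open("c0.pkl","rb"));c=d["top"]
print([k for k in c])
np.set_printoptions(precision=4,suppress=True)
print("slot",px2w(c,[457,227],.09))
print("strap edge/slot ends",px2w(c,[[460,210],[453,245]],.09))
print("bar",px2w(c,[[247,219],[251,243]],.105))
print("stand",px2w(c,[[136,215],[277,210],[279,264],[135,267]],.055))
print("slot side",px2w(d["side"],[390,347],.09), "bar side",px2w(d["side"],[328,183],.105))
E
```

```text
['img', 'fov_y', 'cx', 'cy', 'xyz', 'attitude']
slot [[ 0.5458 -0.2643  0.09  ]]
strap edge/slot ends [[ 0.5772 -0.2705  0.09  ]
 [ 0.5129 -0.2563  0.09  ]]
bar [[0.5537 0.1137 0.105 ]
 [0.5102 0.105  0.105 ]]
stand [[0.569  0.3347 0.055 ]
 [0.5813 0.0658 0.055 ]
 [0.4786 0.0592 0.055 ]
 [0.4696 0.3296 0.055 ]]
slot side [[ 0.5476 -0.2662  0.09  ]] bar side [[0.5344 0.1035 0.105 ]]
```

{"op": "drive_tool", "data": {
  "deltas": [
    [[0,0,0,0,0,-0.108],[0,0,0,0,0,-0.108],[0,0,0,0,0,-0.108],[0,0,0,0,0,-0.108],[0,0,0,0,0,-0.108],[-15.8,-38,0,0,0,0],[-15.8,-38,0,0,0,0],[-15.8,-38,0,0,0,0]]
  ],
  "gripper": 75
}}

```text
time: 0.77
position: [0.2797, 0.4845, 0.2439]
tool_rot: [-0.099, 0.995, -0.0, -0.0]
ft_force: [-0.3, -0.1, 1.2]
grip_width: 0.0653
grip_force: 0.0
```

{"op": "drive_tool", "data": {
  "deltas": [
    [[-15.8,-38,0,0,0,0],[-15.8,-38,0,0,0,0],[-15.8,-38,0,0,0,0],[-15.8,-38,0,0,0,0],[-15.8,-38,0,0,0,0],[-15.8,-38,0,0,0,0],[-15.8,-38,0,0,0,0],[-15.8,-38,0,0,0,0]]
  ]
}}

```text
time: 1.43
position: [0.4633, 0.21, 0.2444]
tool_rot: [-0.097, 0.995, 0.0, -0.0]
ft_force: [0.3, 0.1, -0.5]
grip_width: 0.0651
grip_force: 0.0
```

{"op": "drive_tool", "data": {
  "deltas": [
    [[-15.8,-38,0,0,0,0],[-15.8,-38,0,0,0,0],[-15.8,-38,0,0,0,0],[0,0,0,0,0,0],[0,0,0,0,0,0],[0,0,0,0,0,0]]
  ]
}}

```text
time: 1.93
position: [0.5306, 0.1092, 0.244]
tool_rot: [-0.097, 0.995, 0.0, -0.001]
ft_force: [-0.1, 0.3, -0.8]
grip_width: 0.0651
grip_force: 0.0
```

```bash
python3 - <<'E'
from rig import sensors, eyes
import cv2,pickle
from h import *
o=sensors.get_obs();c=eyes.camera("wrist")
pickle.dump((o,c),open("w1.pkl","wb"));cv2.imwrite("pics/w1.png",c["img"][...,::-1])
print(o["position"],o["q"],o["tool_rot"],R.from_quat(o["tool_rot"]).as_matrix(),c["fov_y"],c["hand_eye"],w2px(c,[[.532,.109,.105],[.532,.109,.055]],o))
E
```

```text
[0.53062923 0.10916159 0.24396677] [-3.71259680e-03  4.17177255e-01  1.64130761e+00  5.21931601e-04
  1.08520958e+00 -1.76886477e+00] [-9.69035188e-02  9.95293198e-01  3.35343123e-04 -1.02232003e-03] [[-9.81217326e-01 -1.92894141e-01 -2.10000821e-03]
 [-1.92895512e-01  9.81219191e-01  4.69396641e-04]
 [ 1.97002449e-03  8.65662276e-04 -9.99997685e-01]] 64.40600462802911 [[ 8.78447441e-04  9.61721335e-01  2.74027923e-01  7.53977944e-02]
 [ 9.99999198e-01 -5.94964786e-04 -1.11761022e-03  1.79483203e-03]
 [-9.11792632e-04  2.74028685e-01 -9.61721086e-01 -1.41063113e-01]
 [ 0.00000000e+00  0.00000000e+00  0.00000000e+00  1.00000000e+00]] [[314.2456683  240.49116576]
 [314.64182521 225.67716812]]
```

View pics/w1.png

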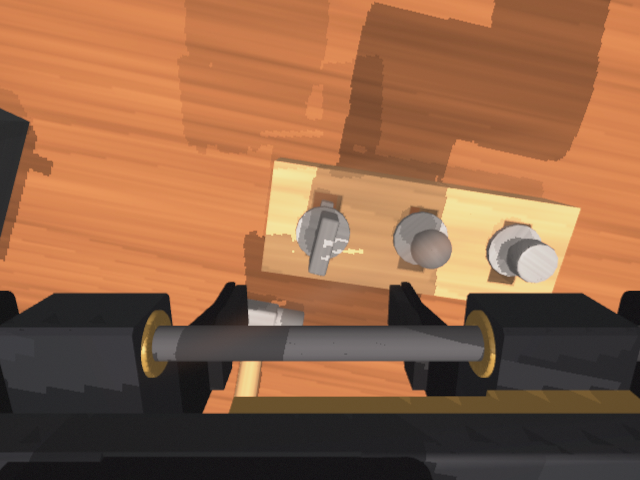

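The wrist view shows the bar at about (323,245), tilted some degrees from the image vertical, with the collar at (322,233). I'll zoom in.

```bash
python3 - <<'E'
import cv2,pickle
o,c=pickle.load(open("w1.pkl","rb"));im=c["img"][180:300,250:410,::-1]
cv2.imwrite("pics/w1z.png",cv2.resize(im,None,fx=5,fy=5,interpolation=cv2.INTER_CUBIC))
E
```

```text
(no output)
```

View pics/w1z.png

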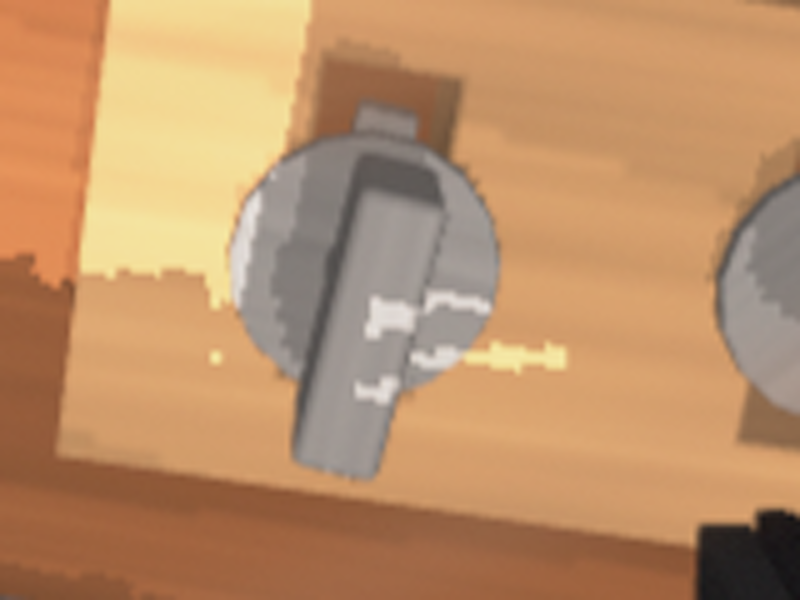

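The zoom gives the bar top corners at (360,192), (445,208), (372,478) and (293,460) in crop pixels, the collar circle centred at about (364,263), and the head visible below in the pocket.

```bash
python3 - <<'E'
import pickle
from h import *
np.set_printoptions(precision=4,suppress=True)
o,c=pickle.load(open("w1.pkl","rb"))
k=np.array([[360,192],[445,208],[372,478],[293,460]])/5+[250,180]-.4
P=px2w(c,k,.105,o);m=P.mean(0);a=P[[0,1]].mean(0)-P[[2,3]].mean(0)
print(P,m,np.linalg.norm(a),np.linalg.norm(P[0]-P[1]),np.degrees(np.arctan2(a[1],a[0])))
print("collar",px2w(c,np.array([364,263])/5+[250,180],.061,o))
A=R.from_quat(o["tool_rot"]).as_matrix();g=np.array([m[0],m[1],.055+.036+.003])
print("delta tool mm",1e3*A.T@(g-o["position"]), "tool bar ang",np.degrees(np.arctan2(*(A.T@a)[[1,0]])))
E
```

```text
[[0.5138 0.1111 0.105 ]
 [0.5137 0.1241 0.105 ]
 [0.5581 0.1219 0.105 ]
 [0.5576 0.1092 0.105 ]] [0.5358 0.1166 0.105 ] 0.04417036021720397 0.013015175616009119 177.34481222061848
collar [[0.5354 0.117  0.061 ]]
delta tool mm [ -6.8044   6.1206 149.959 ] tool bar ang 13.776949624155895
```

```bash
python3 - <<'E'
import cv2,pickle
from h import *
d=pickle.load(open("c0.pkl","rb"))
th=np.radians(-2.7);A=np.array([[np.cos(th),-np.sin(th)],[np.sin(th),np.cos(th)]])
q=np.array([[23,7],[23,-7],[-23,-7],[-23,7]])/1e3@A.T+[.5358,.1166]
X=np.c_[q,np.full(4,.105)]
t=np.linspace(0,6.28,40);C=np.c_[.5358+.024*np.cos(t),.1166+.024*np.sin(t),np.full(40,.061)]
out=[]
for n,(u,v) in dict(top=(210,190),side=(290,160)).items():
    im=cv2.resize(d[n]["img"][v:v+75,u:u+75,::-1],None,fx=5,fy=5,interpolation=cv2.INTER_CUBIC)
    raw=im.copy()
    for Y,col in((X,(0,255,0)),(C,(0,0,255))):
        p=(w2px(d[n],Y)-[u,v]+.5)*5;cv2.polylines(im,[p.astype(int)],True,col,1)
    out.append(im)
cv2.imwrite("pics/chk.png",np.hstack(out))
E
```

```text
(no output)
```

View pics/chk.png

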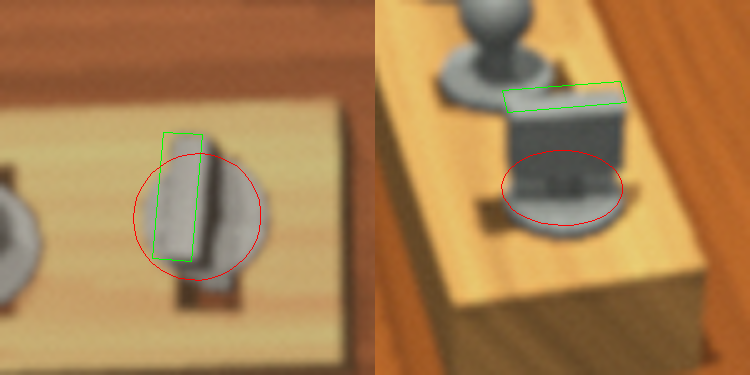

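The bar's yaw agrees in all three views; positions differ by about 3 mm. I'll align, come down partway and look again.

{"op": "drive_tool", "data": {
  "deltas": [
    [[0,0,0,0,0,0.1213],[0,0,0,0,0,0.1213],[-2,2.8,26,0,0,0],[-2,2.8,26,0,0,0],[0,0,26,0,0,0],[0,0,0,0,0,0],[0,0,0,0,0,0],[0,0,0,0,0,0]]
  ]
}}

```text
time: 2.65
position: [0.5358, 0.1156, 0.1676]
tool_rot: [0.023, 1.0, 0.0, 0.001]
ft_force: [-0.3, 0.7, 0.4]
grip_width: 0.0654
grip_force: 0.0
```

```bash
python3 - <<'E'
from rig import sensors, eyes
import cv2,pickle
from h import *
o=sensors.get_obs();c=eyes.camera("wrist")
pickle.dump((o,c),open("w2.pkl","wb"));cv2.imwrite("pics/w2.png",c["img"][...,::-1])
print(o["position"],o["tool_rot"],w2px(c,[.535,.1145,.105],o))
E
```

```text
[0.53580732 0.11560908 0.16756229] [2.28462898e-02 9.99738815e-01 3.70115124e-05 5.88999402e-04] [[312.34022092 272.8404172 ]]
```

View pics/w2.png

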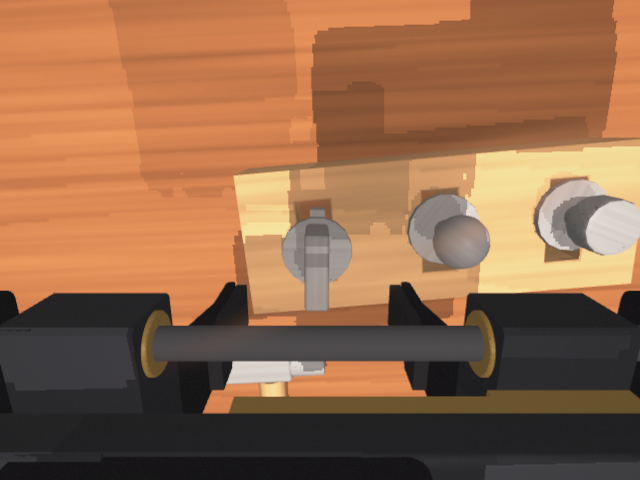

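The bar is upright in the image, centred at (317,273) midway between the fingers (240 and 395). Now I descend and grip.

{"op": "drive_tool", "data": {
  "deltas": [
    [[0,0,30,0,0,0],[0,0,25,0,0,0],[0,0,12,0,0,0],[0,0,6.5,0,0,0],[0,0,0,0,0,0],[0,0,0,0,0,0]]
  ]
}}

```text
time: 3.2
position: [0.5366, 0.1147, 0.0942]
tool_rot: [0.024, 1.0, 0.0, 0.001]
ft_force: [-0.9, -0.0, 0.1]
grip_width: 0.0653
grip_force: 0.0
```

{"op": "drive_tool", "data": {
  "deltas": [
    [[0,0,0,0,0,0],[0,0,0,0,0,0],[0,0,0,0,0,0],[0,0,0,0,0,0],[0,0,0,0,0,0],[0,0,0,0,0,0],[0,0,0,0,0,0],[0,0,0,0,0,0]]
  ],
  "gripper": 0,
  "squeeze": 45
}}

```text
time: 3.87
position: [0.5356, 0.1146, 0.093]
tool_rot: [0.024, 1.0, 0.0, -0.0]
ft_force: [0.1, 0.1, 0.6]
grip_width: 0.0197
grip_force: 0.0
```

Still closing; wait, then lift.

{"op": "drive_tool", "data": {
  "deltas": [
    [[0,0,0,0,0,0],[0,0,0,0,0,0],[0,0,0,0,0,0],[0,0,0,0,0,0]]
  ]
}}

```text
time: 4.2
position: [0.5356, 0.1146, 0.093]
tool_rot: [0.024, 1.0, 0.0, -0.0]
ft_force: [-0.0, 0.4, -0.0]
grip_width: 0.0136
grip_force: 45.0
```

{"op": "drive_tool", "data": {
  "deltas": [
    [[0,0,-10,0,0,0],[0,0,-20,0,0,0],[0,0,-25,0,0,0],[0,0,-25,0,0,0],[0,0,-25,0,0,0],[0,0,-25,0,0,0],[0,0,0,0,0,0],[0,0,0,0,0,0]]
  ]
}}

```text
time: 4.87
position: [0.536, 0.1146, 0.2243]
tool_rot: [0.024, 1.0, 0.0, 0.001]
ft_force: [-0.3, 0.2, -4.2]
grip_width: 0.0136
grip_force: 45.0
```

{"op": "drive_tool", "data": {
  "deltas": [
    [[0,0,0,0,0,0.0855],[0,0,0,0,0,0.0855],[-11.5,-37.3,0,0,0,0],[-11.5,-37.3,0,0,0,0],[-11.5,-37.3,0,0,0,0],[-11.5,-37.3,0,0,0,0],[-11.5,-37.3,0,0,0,0],[-11.5,-37.3,0,0,0,0]]
  ]
}}

```text
time: 5.53
position: [0.5527, -0.1199, 0.2206]
tool_rot: [0.109, 0.994, 0.001, -0.003]
ft_force: [0.5, 0.3, -3.2]
grip_width: 0.0136
grip_force: 45.0
```

{"op": "drive_tool", "data": {
  "deltas": [
    [[-11.5,-37.3,0,0,0,0],[-11.5,-37.3,0,0,0,0],[0,0,0,0,0,0],[0,0,0,0,0,0],[0,0,0,0,0,0],[0,0,0,0,0,0]]
  ]
}}

```text
time: 6.03
position: [0.5596, -0.1949, 0.2215]
tool_rot: [0.109, 0.994, 0.001, -0.002]
ft_force: [-0.2, -0.2, -4.1]
grip_width: 0.0137
grip_force: 45.0
```

```bash
python3 - <<'E'
from rig import sensors, eyes
import cv2,pickle
from h import *
o=sensors.get_obs();c=eyes.camera("wrist")
pickle.dump((o,c),open("w3.pkl","wb"));cv2.imwrite("pics/w3.png",c["img"][...,::-1])
print(o["position"],o["q"],o["tool_rot"],w2px(c,[.5465,-.265,.09],o))
E
```

```text
[ 0.55957244 -0.1948894   0.22145089] [-5.23775925e-01  5.12336470e-01  1.53746466e+00  4.36887407e-04
  1.09618359e+00 -1.87729206e+00] [ 0.10852591  0.99409118  0.00106329 -0.00193123] [[219.19916126 245.89118658]]
```

View pics/w3.png

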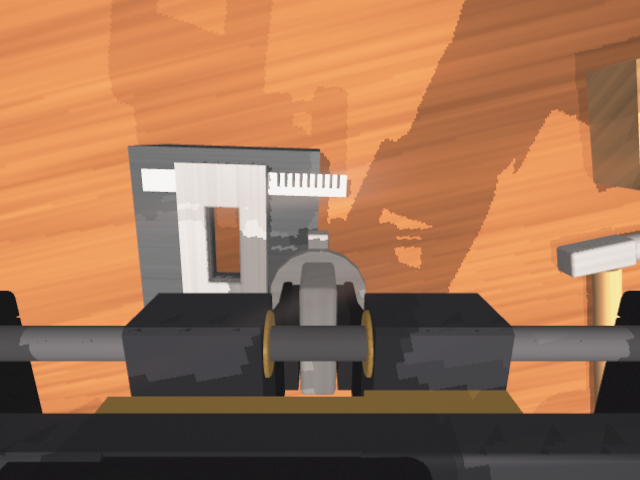

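The slot's mouth spans roughly (206..241, 206..282), and the bolt is upright in the grip. I'll zoom for its corners.

```bash
python3 - <<'E'
import cv2,pickle
o,c=pickle.load(open("w3.pkl","rb"));im=c["img"][180:300,150:310,::-1]
cv2.imwrite("pics/w3z.png",cv2.resize(im,None,fx=5,fy=5,interpolation=cv2.INTER_CUBIC))
E
```

```text
(no output)
```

View pics/w3z.png

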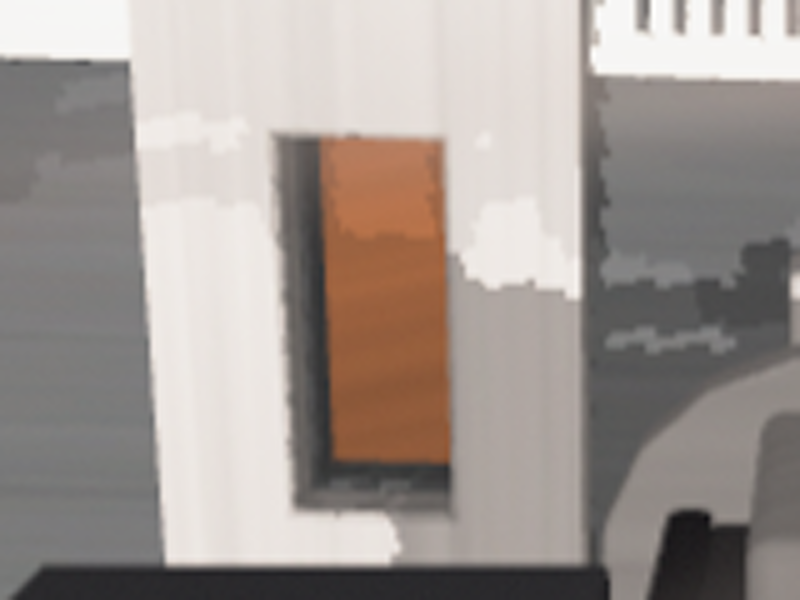

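Mouth corners in crop pixels: (274,134), (445,138), (453,513), (295,508). The held bar's top spans rows 263..393 at column 318.

```bash
python3 - <<'E'
import pickle
from h import *
np.set_printoptions(precision=4,suppress=True)
o,c=pickle.load(open("w3.pkl","rb"))
k=np.array([[274,134],[445,138],[453,513],[295,508]])/5+[150,180]-.4
P=px2w(c,k,.09,o);m=P.mean(0);a=P[[0,1]].mean(0)-P[[2,3]].mean(0)
A=R.from_quat(o["tool_rot"]).as_matrix()
print(P,m,np.linalg.norm(a),np.linalg.norm(P[0]-P[1]),np.linalg.norm(P[2]-P[3]))
print("ang tool",np.degrees(np.arctan2(*(A.T@a)[[1,0]])), np.degrees(np.arctan2(a[1],a[0])),np.degrees(np.arctan2(*A[[1,0],0])))
zb=o["position"][2]-.038
B=px2w(c,[[318,263],[318,393]],zb+.05,o);C=px2w(c,[[271,285],[364.5,285],[318,249]],zb+.006,o)
f=lambda X:1e3*(X-o["position"])@A
print("bar in tool",f(B),"collar",f(C)); print("slot in tool",f(m)); print("slot top cam",f(np.array([.5467,-.2652,.09])))
E
```

```text
[[ 0.5156 -0.267   0.09  ]
 [ 0.5215 -0.2431  0.09  ]
 [ 0.5777 -0.2575  0.09  ]
 [ 0.5717 -0.2808  0.09  ]] [ 0.5467 -0.2621  0.09  ] 0.05788201942136379 0.024686207764170423 0.024093088345195433
ang tool 1.6561909617424957 165.88289705328037 167.53947161901732
bar in tool [[ 32.2796   1.7606 -11.8657]
 [-21.9278   1.8182 -12.0863]] collar [[  6.0942 -21.0357  31.9895]
 [  6.0883  24.5126  32.0666]
 [ 24.3704   1.8333  32.1026]]
slot in tool [ -2.4259 -68.6472 131.3259]
slot top cam [ -3.1365 -71.6545 131.318 ]
```

{"op": "drive_tool", "data": {
  "deltas": [
    [[0,0,0,0,0,0.025],[-1.5,-35.5,0,0,0,0],[-1.5,-33.5,0,0,0,0],[0,0,17,0,0,0],[0,0,17,0,0,0],[0,0,0,0,0,0],[0,0,0,0,0,0],[0,0,0,0,0,0]]
  ]
}}

```text
time: 6.75
position: [0.5476, -0.2634, 0.1896]
tool_rot: [0.121, 0.993, -0.0, 0.0]
ft_force: [0.5, -0.6, -3.5]
grip_width: 0.0135
grip_force: 45.0
```

```bash
python3 - <<'E'
from rig import sensors
from h import *
import pickle
np.set_printoptions(precision=4,suppress=True)
o=sensors.get_obs();A=R.from_quat(o["tool_rot"]).as_matrix()
o3,_=pickle.load(open("w3.pkl","rb"));A3=R.from_quat(o3["tool_rot"]).as_matrix()
S=o3["position"]+A3@np.array([-3,-71,131.3])/1e3
print(S,o["position"],1e3*A.T@(S-o["position"]),A[:,0],A[:,2])
E
```

```text
[ 0.5467 -0.2645  0.09  ] [ 0.5476 -0.2634  0.1896] [ 0.6596 -1.3437 99.5812] [-0.9709  0.2393 -0.0005] [ 0.0004 -0.0003 -1.    ]
```

{"op": "drive_tool", "data": {
  "deltas": [
    [[0.6,-1.3,8,0,0,0],[0,0,12,0,0,0],[0,0,12,0,0,0],[0,0,12,0,0,0],[0,0,10,0,0,0],[0,0,2,0,0,0],[0,0,0,0,0,0],[0,0,0,0,0,0]]
  ]
}}

```text
time: 7.42
position: [0.5465, -0.2656, 0.1332]
tool_rot: [0.121, 0.993, -0.0, 0.0]
ft_force: [0.1, -0.3, -3.9]
grip_width: 0.0135
grip_force: 45.0
```

{"op": "drive_tool", "data": {
  "deltas": [
    [[0,0,1.5,0,0,0],[0,0,1.5,0,0,0],[0,0,1,0,0,0],[0,0,0,0,0,0],[0,0,0,0,0,0]]
  ]
}}

```text
time: 7.83
position: [0.5462, -0.2655, 0.1292]
tool_rot: [0.121, 0.993, -0.0, 0.0]
ft_force: [0.6, 0.5, -3.8]
grip_width: 0.0139
grip_force: 45.0
```

{"op": "drive_tool", "data": {
  "deltas": [
    [[0,0,0.5,0,0,0],[0,0,0.5,0,0,0],[0,0,0,0,0,0],[0,0,0,0,0,0]]
  ]
}}

```text
time: 8.17
position: [0.5462, -0.2654, 0.1281]
tool_rot: [0.121, 0.993, -0.0, 0.0]
ft_force: [-0.4, -0.2, -4.1]
grip_width: 0.0137
grip_force: 45.0
```

{"op": "drive_tool", "data": {
  "deltas": [
    [[0,0,0.4,0,0,0],[0,0,0,0,0,0],[0,0,0,0,0,0]]
  ]
}}

```text
time: 8.42
position: [0.5462, -0.2654, 0.128]
tool_rot: [0.121, 0.993, -0.0, 0.0]
ft_force: [-0.6, 1.5, 0.4]
grip_width: 0.0136
grip_force: 45.0
```

Seated (the weight is now off the wrist). Quarter turn.

{"op": "drive_tool", "data": {
  "deltas": [
    [[0,0,0,0,0,0.1],[0,0,0,0,0,0.12],[0,0,0,0,0,0.12],[0,0,0,0,0,0.12],[0,0,0,0,0,0.12],[0,0,0,0,0,0.12],[0,0,0,0,0,0.12],[0,0,0,0,0,0.12]]
  ]
}}

```text
time: 9.08
position: [0.5465, -0.2658, 0.128]
tool_rot: [0.56, 0.828, -0.0, 0.001]
ft_force: [0.0, -1.0, -0.8]
grip_width: 0.0138
grip_force: 45.0
```

{"op": "drive_tool", "data": {
  "deltas": [
    [[0,0,0,0,0,0.12],[0,0,0,0,0,0.12],[0,0,0,0,0,0.12],[0,0,0,0,0,0.12],[0,0,0,0,0,0.12],[0,0,0,0,0,0.03],[0,0,0,0,0,0],[0,0,0,0,0,0]]
  ]
}}

```text
time: 9.75
position: [0.5465, -0.2657, 0.128]
tool_rot: [0.787, 0.617, 0.0, 0.001]
ft_force: [-0.3, -0.6, -0.5]
grip_width: 0.0135
grip_force: 45.0
```

```bash
python3 - <<'E'
from rig import sensors
from h import *
o=sensors.get_obs();A=R.from_quat(o["tool_rot"]).as_matrix()
print(o["position"],o["q"],o["ft_force"],np.degrees(np.arctan2(A[1,0],A[0,0])),A[:,2])
E
```

```text
[ 0.54652152 -0.26574439  0.12800453] [-6.36222429e-01  6.52690782e-01  1.57633608e+00 -1.27384133e-04
  9.11464652e-01 -3.94555190e-01] [-0.31608831 -0.61135506 -0.51809444] 76.15794057180639 [ 8.25878634e-04 -7.35242940e-04 -9.99999389e-01]
```

Bar at 76.2°, slot at −14.1°: square. Release and retreat.

{"op": "drive_tool", "data": {
  "deltas": [
    [[0,0,0,0,0,0],[0,0,0,0,0,0],[0,0,0,0,0,0],[0,0,0,0,0,0],[0,0,0,0,0,0],[0,0,0,0,0,0],[0,0,0,0,0,0],[0,0,0,0,0,0]]
  ],
  "gripper": 50
}}

```text
time: 10.42
position: [0.5462, -0.2654, 0.1277]
tool_rot: [0.787, 0.616, 0.0, -0.0]
ft_force: [-0.1, -0.1, -0.6]
grip_width: 0.0428
grip_force: 0.0
```

{"op": "drive_tool", "data": {
  "deltas": [
    [[0,0,-10,0,0,0],[0,0,-20,0,0,0],[0,0,-25,0,0,0],[0,0,-25,0,0,0],[0,0,-25,0,0,0],[0,0,-10,0,0,0],[0,0,0,0,0,0],[0,0,0,0,0,0]]
  ]
}}

```text
time: 11.08
position: [0.5461, -0.2653, 0.2429]
tool_rot: [0.787, 0.616, 0.0, 0.0]
ft_force: [-0.3, 0.3, -0.1]
grip_width: 0.0434
grip_force: 0.0
```

```bash
python3 - <<'E'
from rig import sensors, eyes
import cv2
from h import *
o=sensors.get_obs();print(o["position"],o["grip_width"])
w=eyes.camera("wrist");s=eyes.camera("side")
cv2.imwrite("pics/end.png",np.hstack([cv2.resize(w["img"],(400,300)),cv2.resize(s["img"][130:430,200:500],(300,300))])[...,::-1])
E
```

```text
[ 0.5460713  -0.265307    0.24287396] 0.04337002108602705
```

View pics/end.png

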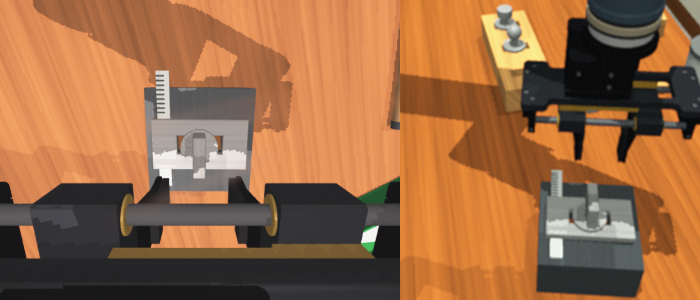

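The bolt sits with its collar on the strap and its bar square across the slot, at (200,150) in the wrist view. The gripper is clear and both pins are still in the stand.

```bash
python3 -c "
from rig import ticket
print(ticket.hand_in())"
```

```text
the job is handed in; nothing more can be done
None
```

The T-bolt is through the slot with its collar on the strap, turned a quarter turn so the bar stands square across it, and released; both pins are still in the stand and the job was handed in at about 11 s.

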